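# Walk the jig block round and home against the fence

## Robot

A 6-joint arm with a two-finger parallel gripper is mounted at the origin on a cart in front of the work surface, level with it; the furniture and walls round the work are solid. World frame = base frame: x ahead of the robot, y to its left, z up, the work surface at z = 0. Lengths are in m, angles in degrees, forces in N, time in s.
With the tool pointing down it reaches from about 0.35 to 0.875 m from the base axis. Payload 4.2 kg.
Tool frame: the origin (TCP) lies midway between the tips of the shut fingers; the grasp point (between the pads) lies 19 mm behind it; z points along the fingers, y is the direction in which the jaws open and shut (so a half turn about z gives the same grasp; the last joint's range is limited). The gripper opens to 87 mm and grips with 3 to 60 N. Pads are 19 mm wide; open, the fingers measure 117 mm over their backs; the gripper's body (75 mm by 190 mm) begins 51 mm behind the grasp point.
Start: joints at [-62.189, 22.042, 0.453, 0, -68.411, -14.817], TCP at [0.141, -0.609, 0.223] pointing down, gripper open.
Joint ranges: [-179.83, 179.83], [-69.29, 118.12], [-61.27, 80.66], [-181.25, 117.63], [-171.15, -9.14], [-177.46, 177.46]. Speed limits (degrees/s): [159.86, 159.86, 180, 180, 180, 180].

## Interface

Orientations are given as a 3x3 rotation matrix whose columns are the frame's x, y, z axes.
In Python, from station import sense, capture, finish_job gives the robot as it stands. The module is installed in compiled form; this text tells all that it offers.
- The arm moves only by the shell command python3 -m jog 'ROWS' [OPENING]. ROWS is JSON, a list of rows, each a list of 6 numbers: the shift along the tool's x, y, z in cm, then the turn, a rotation vector about the tool's x, y, z in degrees. In form: [[dx, dy, dz, wx, wy, wz], ...]. A call has exactly 5 rows; each row shifts and turns the commanded pose from where the row before left it, along the tool's axes as they then stand; what a row does not reach is not made up. A row lasts 1/12 s, in which the tool goes at most 41.7 mm and 7.16 degrees, less where a joint would pass 70% of its speed; a pose out of reach is approached as far as the arm can. A call is refused whole if a number of a shift passes 4.17 or a number of a turn 7.16, either way. A call with a gripper value outside its range is refused whole. OPENING is the finger opening in cm, from 0 to 8.7, set as the call begins (- or left out, the last holds). The fingers move at their own pace and stop on an object; the grip force is fixed at half the most. Time passes only in rows, so rows that do not move let the fingers close, or fill a call up. It gives the time, the measured TCP pose, the force and the opening at its end, in the units of the state.
- sense(): the state, without advancing time (a new reading comes with each control period).
- capture(name): name is "scene" or "top" or "wrist"; returns a dict with "frame" (400x640x3 uint8, red, green, blue), "fx", "fy", "cx", "cy" (pixels), "dist" ([k1, k2, p1, p2, k3] as OpenCV has them; the pictures are not rectified), "world_to_cam" (4x4, takes a point from world to camera coordinates). Camera axes: x right, y up, looking along -z (the intrinsics and any distortion apply to the point x, -y, -z); pixel columns grow to the right and rows downward; lengths in m; the calibration is good to about 2 mm. A picture is of the moment at which its call begins. There is no depth.
- finish_job(): hands the job in, once; it reports no verdict.
The state is a dict: "time_s": time; "joints": joint angles; "joint_velocities": joint speeds; "effort": joint torques, N m; "tcp_pos": TCP position; "ee_rot": TCP orientation; "wrist_force": force on the tool from outside, world axes, zero at the start; "moment": the same for the moment, N m; "gripper_width": opening from 0.0 (shut) to 1.0 (fully open).
Only numpy, scipy, OpenCV 4.12 (cv2) and the standard library are available. Lean on these libraries where they do the work, as an engineer would, in place of code of your own. Each camera call takes 0.05 s, during which the arm holds its last target.

## Task

The heavy aluminium jig block lies turned away from the steel fence. Without lifting or tipping it, walk it round on the worktop by pushing at one corner and then another with the fingertips until its notched side faces the fence, then push it home so that the notch takes the fence's key and the notched side sits flat on the fence. Leave the carton, the bracket and the wrench beside the work where they are.

Things in the scene. Friction and masses are not known exactly. Their poses are not given: they have to be found in the camera images.
- jig_block: loose bare-aluminium jig block, 90 mm (its x) by 110 mm (its y), 36 mm high, 0.77 to 0.99 kg, too wide to grip; in its top a 4 mm deep rectangular pocket with a round drill bush. Origin: centre of its underside, z up. The +x side, 110 mm long, is the notched side; the other three are plain. It rests on its flat underside, slides and turns under a push of 4 to 8 N and stays where it is left
- notch_mouth (a point): middle of the mouth of the block's notch, in the plane of the notched side: 45 mm along the block's x from its origin, 18 mm up. The notch is open at top and bottom, 28 mm deep, 36 mm wide at the mouth, narrowing evenly over the first 14 mm to a slot 20 mm wide. Home: on key_root, within the play
- fence: smooth steel bar screwed to the worktop, immovable, 220 mm long (its y), 36 mm high, 18 mm thick; two ribbed feet behind it end 51 mm behind its face. Origin: on the worktop under the middle of the flat face that looks to the robot; x points square to that face away from the robot, z up, the free side is -x. With the block home its axes are parallel to the fence's and its origin is 45 mm before the face
- key_root (a point): point on the fence's face, in the middle of the key, 18 mm up. The key is an upright steel tongue, fixed, that stands 24 mm out of the face (towards fence -x); 16 mm wide, 34 mm high with its screw, with a round nose of 8 mm radius; smooth, so the flare slides along it; it leaves 2 mm of play each way in the block's slot
- carton: bystander, closed cardboard carton 65 x 70 x 55 mm standing to the left of the fence; origin at the centre of its underside
- bracket: bystander, bent galvanised bracket with a 42 x 81 mm foot and an upright flange 48 mm high at one end, standing to the right of the fence; origin at the centre of its underside
- wrench: bystander, flat combination wrench 134 mm long (its y), 25 mm wide, 8 mm thick, lying to the left of the block; origin at the centre of its underside

How it is judged (in metres and radians):
On the way:
1. the block has been turned on the worktop until its notched side faces the fence (within about 20 degrees) (angle between the x axis of jig_block and the x axis of fence, either way round below 0.35 rad and x of fence in the frame of jig_block above 0.03 m), for 0.1 s.
At the end, for the whole second after the job is handed in: the key is inside the notch, the notched side lies within 3 mm of the fence's face at its middle and within 2 degrees of parallel to it, centred on the key within 3.5 mm, and the block stands flat and still on the worktop (x of notch_mouth in the frame of fence above -0.003 m and y of notch_mouth in the frame of fence between -0.0035 and 0.0035 m and angle between the x axis of jig_block and the x axis of fence, either way round below 0.035 rad and x of jig_block in the frame of fence below -0.03 m and angle between jig_block's own z axis and vertical below 0.03 rad and linear speed of jig_block below 0.01 m/s); the robot touches nothing.
It fails at once if the block is lifted off the worktop or tipped (height (world z) of jig_block above 0.006 m or angle between jig_block's own z axis and vertical above 0.09 rad).
It fails at once if the carton is shifted by more than 20 mm (distance of carton from where it was at the start of the episode above 0.02 m).
It fails at once if the bracket is shifted by more than 20 mm (distance of bracket from where it was at the start of the episode above 0.02 m).
It fails at once if the wrench is shifted by more than 20 mm (distance of wrench from where it was at the start of the episode above 0.02 m).
It also fails if it takes over 72 s, if anything falls off the work surface, if the arm or the gripper's body presses on something with over 40 N, if the wrist force passes 120 N, or if a joint passes its speed limit or range.

## Working session

There is one attempt and no reset: what is moved stays moved. The work goes in short steps, Python scripts to look and compute and a shell command to move; the robot and the scene stay as the last step left them, time stands still between calls to the robot, and variables do not carry over. Pictures are saved under pics/ and viewed, and the job is handed in when it is done.

```bash
mkdir -p pics; ls; python3 - <<'E'
from station import sense,capture
import cv2
print(sense())
for n in("scene","top","wrist"):
    c=capture(n); cv2.imwrite(f"pics/{n}0.png",c["frame"][:,:,::-1])
    print(n,c["fx"],c["cx"],c["cy"],c["dist"],c["world_to_cam"].tolist() if hasattr(c["world_to_cam"],'tolist') else c["world_to_cam"])
E
```

```text
pics
{'time_s': 0.0, 'joints': array([-6.21889859e+01,  2.20899727e+01,  3.80993962e-01, -2.89491759e-02,
       -6.84106066e+01, -1.48160471e+01]), 'joint_velocities': array([ 0.0423089 , -0.01334021, -0.02630073, -0.09430051,  0.07708848,
       -0.04992749]), 'effort': array([-3.51504495e-04, -3.90666533e+01,  1.87402081e+01,  4.22002494e+00,
        1.09165767e-02, -1.80335037e-04]), 'tcp_pos': array([ 0.14042337, -0.60841323,  0.2214763 ]), 'ee_rot': array([[-9.74431697e-01, -2.24683235e-01, -5.58211199e-04],
       [-2.24683914e-01,  9.74429512e-01,  2.06522555e-03],
       [ 7.99159090e-05,  2.13784231e-03, -9.99997712e-01]]), 'wrist_force': array([ 1.0094109 , -0.0261148 , -0.04643028]), 'moment': array([0.02369081, 0.03155345, 0.0116131 ]), 'gripper_width': 0.9997925485060503}
scene 392.045659467537 325.34931203382047 203.0544413987833 [0.03249954 0.         0.         0.         0.        ] [[-0.4988974088120341, -0.8666403089841261, -0.005995858949029307, 0.49498637394477873], [0.4754432094493174, -0.2794688742741031, 0.834176781564015, -0.26355747894370996], [-0.724606879
[... 194 characters left out ...]
         0.        ] [[0.005117201166682601, -0.9994036972399181, 0.03414768213805794, 0.18878516173892032], [0.9838261002447806, 0.011145974812785389, 0.17877911433559424, -0.5990407144424269], [-0.1790531170612967, 0.03268053225782732, 0.9832964782210799, -0.8118652820224458], [0.0, 0.0, 0.0, 1.0]]
wrist 329.566214945572 321.7337797971346 196.7711775698114 [0.01681205 0.         0.         0.         0.        ] [[-0.22303061665187787, 0.9748107525961337, 0.0011578682321413695, 0.6245334742462902], [-0.9376938995257519, -0.21421356454454754, -0.2735739380081902, 0.03382281656330759], [-0.266434785319172, -0.06210109007158285, 0.9618502792970682, -0.39125722866530854], [0.0, 0.0, 0.0, 1.0]]
```

View pics/top0.png

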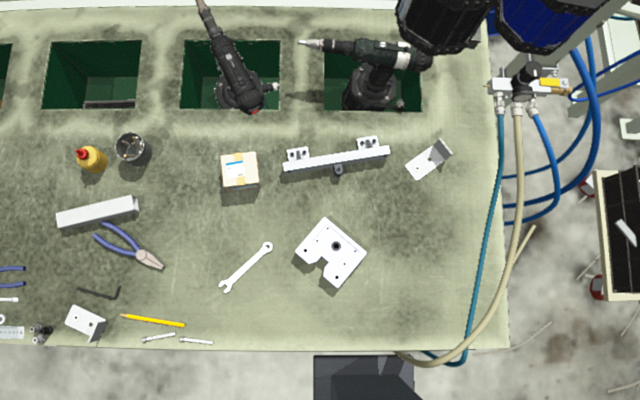

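View pics/scene0.png

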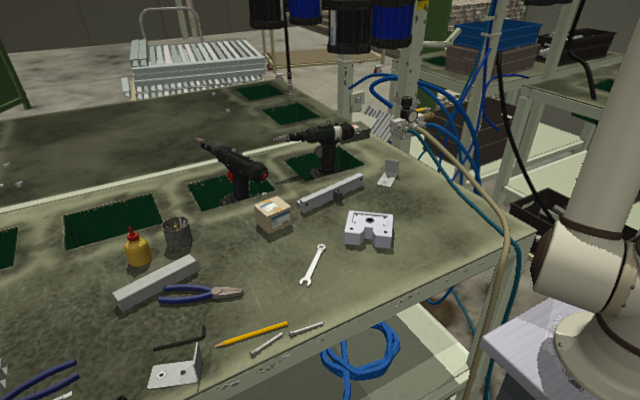

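The top view shows the block at about (331,253) with its notch toward the lower left. The fence runs from (283,167) to (389,151) with its key at (338,169). The carton is at (239,169), the wrench runs from (268,246) to (225,287), and the bracket is at (428,160).

```bash
cat > h.py <<'E'
import numpy as np, cv2
from station import sense,capture
def K(c): return np.array([[c["fx"],0,c["cx"]],[0,c["fy"],c["cy"]],[0,0,1.]])
def px2w(c,pts,z):
    u=cv2.undistortPoints(np.array(pts,float).reshape(-1,1,2),K(c),np.array(c["dist"],float)).reshape(-1,2)
    T=np.array(c["world_to_cam"]); R=T[:3,:3]; o=-R.T@T[:3,3]
    d=np.c_[u[:,0],-u[:,1],-np.ones(len(u))]@R
    s=(np.array(z)-o[2])/d[:,2]
    return o+d*s[:,None]
def w2px(c,P):
    T=np.array(c["world_to_cam"]); q=np.array(P,float)@T[:3,:3].T+T[:3,3]
    q=q*[1,-1,-1]
    return cv2.projectPoints(q,np.zeros(3),np.zeros(3),K(c),np.array(c["dist"],float))[0].reshape(-1,2)
E
python3 - <<'E'
import cv2
i=cv2.imread('pics/top0.png')[130:300,210:460]
cv2.imwrite('pics/z0.png',cv2.resize(i,None,fx=3.2,fy=3.2,interpolation=cv2.INTER_CUBIC))
E
```

```text
(no output)
```

View pics/z0.png

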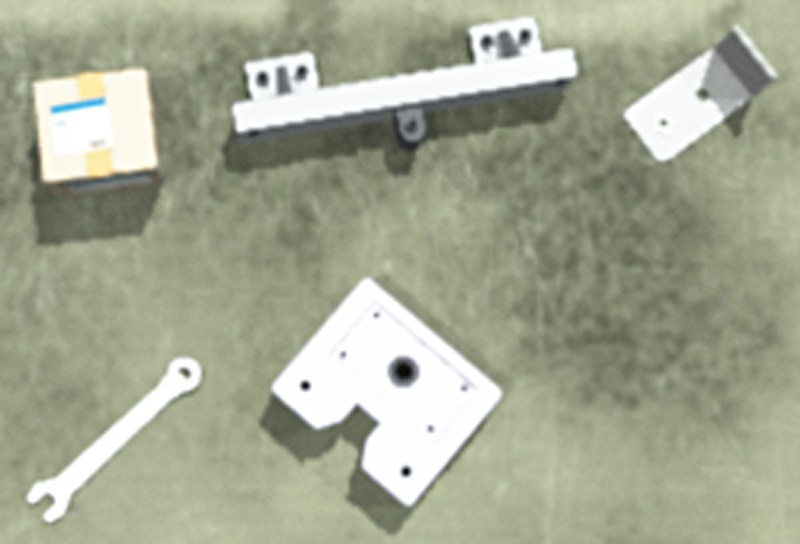

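View pics/wrist0.png

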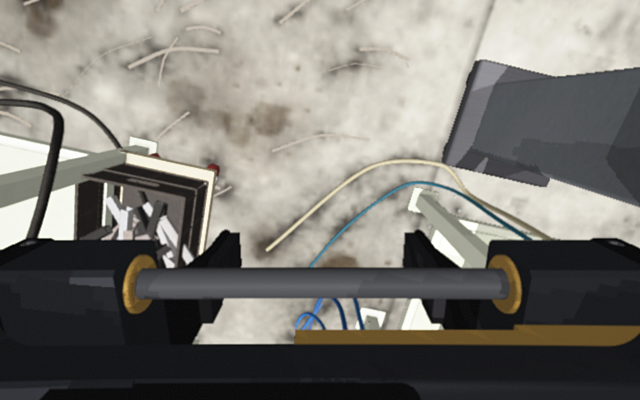

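```bash
cat > det.py <<'E'
from h import *
def block(c,seed=None,show=None,rng=(0.3,0.85,-0.3,0.25)):
    f=c["frame"]; m=(f.min(2)>215).astype(np.uint8)
    cs,_=cv2.findContours(m,cv2.RETR_EXTERNAL,cv2.CHAIN_APPROX_NONE)
    out=[]
    for k in cs:
        if cv2.contourArea(k)<150: continue
        P=px2w(c,k.reshape(-1,2),0.036)[:,:2]
        r=cv2.minAreaRect((P*1000).astype(np.float32)); out.append((cv2.contourArea(k),r,cv2.boxPoints(r),k))
    return out
E
python3 - <<'E'
from det import *
c=capture("top")
for a,r,b,k in block(c):
    x,y,w,h=cv2.boundingRect(k); print(a,(x,y,w,h),np.round(r[0]),np.round(r[1]),round(r[2],1),np.round(b).tolist())
z=lambda p:np.array(p)/3.2+[210-.34,130-.34]
print("block top corners A B C D E",px2w(c,z([(367,278),(271,388),(410,507),(504,392)]),.036).round(4)[:,:2].tolist())
print("notch mouth",px2w(c,z([(320,431),(362,466)]),.036).round(4)[:,:2].tolist())
F=px2w(c,z([(235,133),(577,78),(233,103),(573,48)]),.036)[:,:2];print("fence top front l/r, back",F.round(4).tolist())
print("key nose top",px2w(c,z([(408,140)]),.034).round(4))
print("wrench",px2w(c,z([(185,357),(202,372),(28,495),(50,520)]),.008).round(3)[:,:2].tolist())
print("carton top",px2w(c,z([(35,82),(148,70),(158,170),(42,183)]),.055).round(3)[:,:2].tolist())
print("bracket",px2w(c,z([(624,115),(662,162),(745,100)]),.002).round(3)[:,:2].tolist())
E
```

```text
604.5 (65, 305, 40, 37) [356. 644.] [69. 52.] 56.7 [[315.0, 629.0], [358.0, 601.0], [396.0, 659.0], [353.0, 687.0]]
398.0 (219, 242, 54, 51) [466. 330.] [ 23. 130.] 45.2 [[412.0, 367.0], [504.0, 276.0], [521.0, 292.0], [429.0, 384.0]]
2360.0 (295, 217, 72, 71) [495. 165.] [111.  91.] 50.0 [[424.0, 152.0], [494.0, 94.0], [565.0, 178.0], [495.0, 237.0]]
1017.0 (56, 195, 82, 32) [571. 635.] [ 30. 167.] 14.1 [[536.0, 712.0], [577.0, 550.0], [605.0, 557.0], [565.0, 720.0]]
776.0 (221, 152, 38, 34) [660. 349.] [63. 69.] 8.4 [[623.0, 379.0], [634.0, 310.0], [696.0, 320.0], [686.0, 388.0]]
463.0 (405, 146, 31, 34) [676. -27.] [41. 72.] 35.9 [[639.0, -9.0], [681.0, -67.0], [713.0, -44.0], [671.0, 14.0]]
1239.0 (283, 135, 107, 36) [698. 155.] [ 43. 220.] 10.5 [[657.0, 259.0], [697.0, 43.0], [739.0, 51.0], [699.0, 267.0]]
176.0 (493, 77, 19, 13) [ 861. -210.] [29. 42.] 0.4 [[846.0, -189.0], [847.0, -231.0], [875.0, -231.0], [875.0, -189.0]]
753.0 (609, 20, 30, 41) [ 988. -536.] [107.  72.] 0.3 [[935.0, -501.0], [935.0, -573.0], [1042.0, -572.0], [1041.0, -500.0]]
1035.5 (204, 0, 193, 9) [1039.  231.] [ 21. 428.] 1.4 [[1023.0, 445.0], [1033.0, 17.0], [1054.0, 17.0], [1044.0, 445.0]]
1078.0 (0, 0, 196, 11) [1043.  696.] [464.  22.] 89.9 [[1031.0, 464.0], [1053.0, 464.0], [1054.0, 928.0], [1032.0, 928.0]]
block top corners A B C D E [[0.5635, 0.1775], [0.4952, 0.236], [0.424, 0.1512], [0.4937, 0.0932]]
notch mouth [[0.4694, 0.2059], [0.4485, 0.1803]]
fence top front l/r, back [[0.6547, 0.2609], [0.6941, 0.0429], [0.6742, 0.2625], [0.7141, 0.045]]
key nose top [[0.6521 0.1516 0.034 ]]
wrench [[0.516, 0.291], [0.507, 0.28], [0.429, 0.387], [0.414, 0.373]]
carton top [[0.681, 0.385], [0.69, 0.315], [0.626, 0.307], [0.617, 0.377]]
bracket [[0.679, 0.005], [0.647, -0.02], [0.691, -0.078]]
```

```bash
cat >> det.py <<'E'
FO=np.array([0.6744,0.1519]); FY=np.radians(10.25)
RF=np.array([[np.cos(FY),-np.sin(FY)],[np.sin(FY),np.cos(FY)]])
def tof(P): return (np.atleast_2d(P)[:,:2]-FO)@RF
def tcp():
    s=sense(); p=s["tcp_pos"]; R=s["ee_rot"]
    t=tof(p)[0]*1000
    tilt=np.degrees(np.arccos(-R[2,2])); y=np.degrees(np.arctan2(R[1,0],R[0,0]))
    print("t %.2f tcp fence u %.1f v %.1f z %.1f toolyaw-fence %.2f tilt %.2f F %s joints %s"%(s["time_s"],*t,p[2]*1000,(y-190.25+180)%360-180,tilt,np.round(s["wrist_force"],1),np.round(s["joints"])))
def bpose(c,k):
    P=tof(px2w(c,k.reshape(-1,2),0.036))*1000
    r=cv2.minAreaRect(P.astype(np.float32)); b=cv2.boxPoints(r); ctr=np.array(r[0])
    e1,e2=b[1]-b[0],b[2]-b[1]
    sh=e1 if np.linalg.norm(e1)<np.linalg.norm(e2) else e2
    m=cv2.moments(P.astype(np.float32)); g=np.array([m["m10"]/m["m00"],m["m01"]/m["m00"]])
    ax=sh/np.linalg.norm(sh)
    if ax@(g-ctr)>0: ax=-ax
    return ctr,np.degrees(np.arctan2(ax[1],ax[0])),r[1],g-ctr
def look(name,near=None):
    c=capture("top"); f=c["frame"]
    cv2.imwrite(f"pics/{name}.png",cv2.resize(f[110:310,200:460,::-1],None,fx=3,fy=3,interpolation=cv2.INTER_CUBIC))
    for a,r,b,k in block(c):
        ctr,y,s,d=bpose(c,k)
        if -300<ctr[0]<-30 and abs(ctr[1])<150 and a>500:
            print("block u %.1f v %.1f yaw %.1f size %s"%(*ctr,y,np.round(s)),"notchoff",np.round(d,1))
            ca,sa=np.cos(np.radians(y)),np.sin(np.radians(y)); R=np.array([[ca,-sa],[sa,ca]])
            for n,q in dict(pxpy=(45,55),pxmy=(45,-55),mxpy=(-45,55),mxmy=(-45,-55)).items(): print("  ",n,np.round(R@q+ctr).tolist())
    tcp()
E
python3 -c "
from det import *
look('a0')
for n,p in dict(wrA=(.516,.291),wrB=(.507,.28),wrC=(.429,.387),wrD=(.414,.373),ca1=(.626,.307),ca2=(.617,.377),br=(.647,-.02)).items(): print(n,(tof(np.array(p))*1000).round())
"
python3 -m jog '[[-3.5,0,0,0,0,2.8],[-3.5,0,0,0,0,0],[-3.5,0,0,0,0,0],[-3.5,0,0,0,0,0],[-3.5,0,0,0,0,0]]' 0
python3 -m jog '[[-3.5,0,0,0,0,0],[-3.5,0,0,0,0,0],[-3.5,1,0,0,0,0],[-3,2,0,0,0,0],[-2,3,0,0,0,0]]'
python3 -c "
from det import *
tcp()"
```

```text
block u -174.6 v 45.0 yaw 129.9 size [111.  91.] notchoff [ 1.7 -1.8]
   pxpy [-246.0, 44.0]
   pxmy [-161.0, 115.0]
   mxpy [-188.0, -25.0]
   mxmy [-104.0, 46.0]
t 0.25 tcp fence u -660.8 v -653.5 z 222.1 toolyaw-fence 2.74 tilt 0.06 F [-0.5 -0.4  0.7] joints [-62.  22.   0.  -0. -68. -15.]
wrA [[-131.  165.]]
wrB [[-142.  156.]]
wrC [[-200.  275.]]
wrD [[-217.  264.]]
ca1 [[-20. 161.]]
ca2 [[-16. 232.]]
br [[ -58. -164.]]
time_s: 0.67
tcp_pos: [0.3138, -0.5758, 0.2225]
ee_rot: [[-0.984, -0.177, -0.0], [-0.177, 0.984, 0.0], [0.0, 0.0, -1.0]]
wrist_force: [0.9, 0.1, -0.3]
gripper_width: 0.708
time_s: 1.08
tcp_pos: [0.457, -0.4895, 0.2208]
ee_rot: [[-0.984, -0.177, -0.001], [-0.177, 0.984, 0.0], [0.001, 0.0, -1.0]]
wrist_force: [1.1, -1.0, -0.3]
gripper_width: 0.327
t 1.08 tcp fence u -328.0 v -592.5 z 220.8 toolyaw-fence -0.05 tilt 0.04 F [ 1.1 -1.  -0.3] joints [-33.  27.   7.   0. -71. -47.]
```

```bash
python3 -m jog '[[-0.7,3.6,0,0,0,0],[-0.7,3.6,0,0,0,0],[-0.7,3.6,0,0,0,0],[-0.7,3.6,0,0,0,0],[-0.7,3.6,0,0,0,0]]' 0 >/dev/null
python3 -m jog '[[-0.7,3.6,0,0,0,0],[-0.7,3.6,0,0,0,0],[-0.7,3.6,0,0,0,0],[-0.7,3.6,0,0,0,0],[-0.7,3.6,0,0,0,0]]' 0 >/dev/null
python3 -m jog '[[-0.7,3.6,0,0,0,0],[-0.7,3.6,0,0,0,0],[-0.7,3.6,0,0,0,0],[-0.7,3.6,0,0,0,0],[-0.7,3.6,0,0,0,0]]' 0 >/dev/null
python3 -m jog '[[-0.7,3.6,0,0,0,0],[-0.7,3.6,0,0,0,0],[-0.7,3.6,0,0,0,0],[-0.7,3.6,0,0,0,0],[-0.7,3.0,0,0,0,0]]' 0
python3 -c "
from det import *
tcp()"
```

```text
time_s: 2.75
tcp_pos: [0.4654, 0.24, 0.2227]
ee_rot: [[-0.984, -0.178, 0.0], [-0.178, 0.984, 0.0], [-0.0, 0.0, -1.0]]
wrist_force: [0.7, 0.1, 0.4]
gripper_width: 0.003
t 2.75 tcp fence u -190.0 v 123.9 z 222.7 toolyaw-fence 0.01 tilt 0.03 F [0.7 0.1 0.4] joints [  45.   12.  -14.   -0.  -64. -125.]
```

```bash
python3 -m jog '[[0,1,3.5,0,0,0],[0,0,4,0,0,0],[0,0,4,0,0,0],[0,0,4,0,0,0],[0,0,2.5,0,0,0]]' 0 >/dev/null
python3 -m jog '[[0,0,1.5,0,0,0],[0,0,1.2,0,0,0],[0,0,0,0,0,0],[0,0,0,0,0,0],[0,0,0,0,0,0]]' 0
python3 -c "
from det import *
look('a1')"
```

```text
time_s: 3.58
tcp_pos: [0.4646, 0.248, 0.0164]
ee_rot: [[-0.984, -0.177, 0.001], [-0.177, 0.984, 0.001], [-0.001, 0.001, -1.0]]
wrist_force: [1.0, 0.1, -0.2]
gripper_width: 0.004
block u -174.5 v 45.0 yaw 129.6 size [111.  90.] notchoff [  7.  -18.9]
   pxpy [-246.0, 45.0]
   pxmy [-161.0, 115.0]
   mxpy [-188.0, -25.0]
   mxmy [-103.0, 45.0]
t 3.63 tcp fence u -189.2 v 132.0 z 16.7 toolyaw-fence -0.04 tilt 0.14 F [-0.3 -0.1 -0.2] joints [  46.   27.  -27.    0.  -36. -126.]
```

View pics/a1.png

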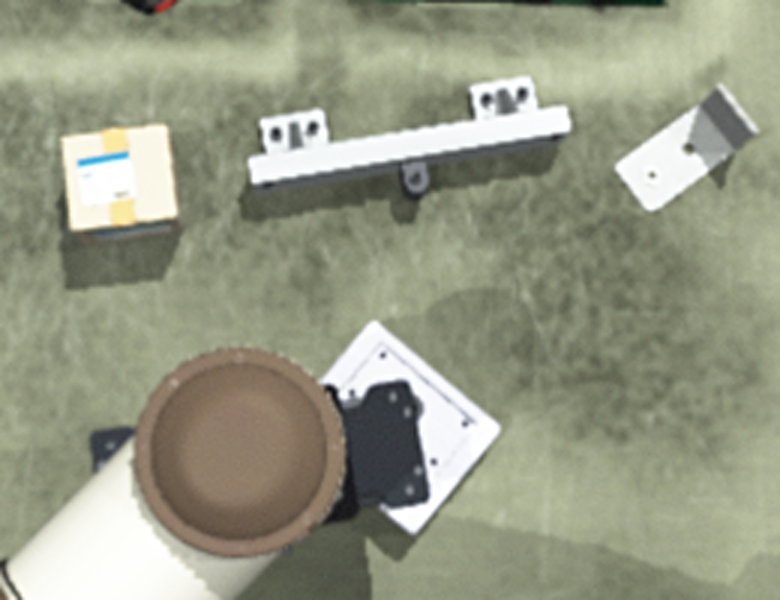

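```bash
python3 -m jog '[[-0.6,-0.8,0.2,0,0,0],[-0.6,-0.8,0.1,0,0,0],[-0.5,-0.8,0,0,0,0],[-0.5,-0.9,0,0,0,0],[-0.4,-0.9,0,0,0,0]]' 0
python3 -c "
from det import *
look('a2')"
```

```text
time_s: 4.05
tcp_pos: [0.4999, 0.2125, 0.0138]
ee_rot: [[-0.984, -0.178, 0.005], [-0.178, 0.984, 0.005], [-0.006, 0.004, -1.0]]
wrist_force: [-0.3, 6.4, -0.2]
gripper_width: 0.009
t 4.10 tcp fence u -161.2 v 88.9 z 13.6 toolyaw-fence -0.11 tilt 0.29 F [0.7 0.4 0.1] joints [  40.   28.  -25.    0.  -36. -120.]
```

View pics/a2.png

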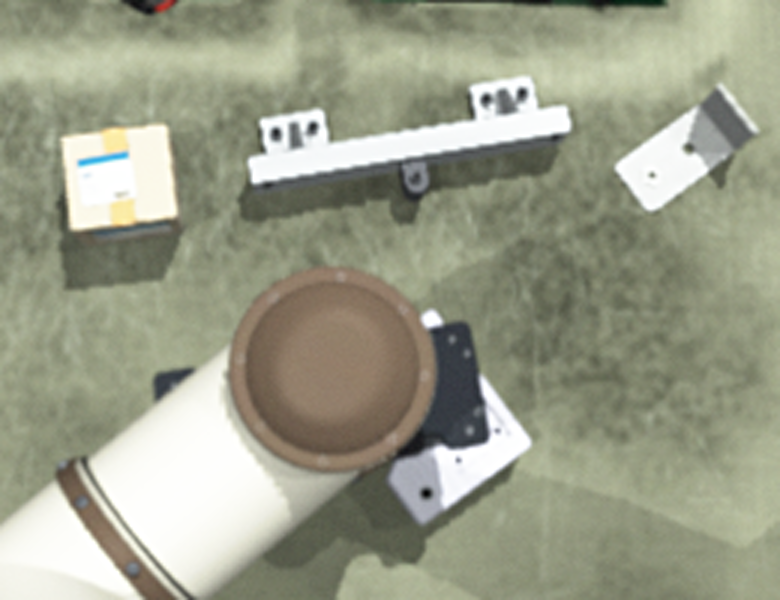

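The block has turned by about a quarter of a right angle. Its far corner is at (430,312), its right corner at (530,440) and its near corner at (420,523) in the crop.

```bash
cat >> det.py <<'E'
def crop2f(pts,z=.036):
    c=capture("top"); p=np.array(pts,float)/3+[200-.33,110-.33]
    return tof(px2w(c,p,z))*1000
E
python3 -c "
from det import *
P=crop2f([(430,312),(531,440),(420,524)]);print(P.round(1))
d=P[0]-P[1];print(np.degrees(np.arctan2(d[1],d[0])),np.linalg.norm(d)); d=P[2]-P[1];print(np.degrees(np.arctan2(d[1],d[0])),np.linalg.norm(d),'ctr',(P[0]+P[2])/2)
"
```

```text
[[-105.1    7.3]
 [-199.6  -42.6]
 [-240.1   38.9]]
27.87532146108993 106.84359010183817
116.41754402066528 91.06029120586251 ctr [-172.61281798   23.14775369]
```

```bash
python3 -m jog '[[-0.55,-1,0,0,0,0],[-0.45,-1,0,0,0,0],[-0.4,-1,0,0,0,0],[-0.35,-1,0,0,0,0],[-0.3,-1,0,0,0,0]]' 0
python3 -c "
from det import *
look('a3')"
```

```text
time_s: 4.57
tcp_pos: [0.5276, 0.1656, 0.013]
ee_rot: [[-0.984, -0.177, 0.003], [-0.177, 0.984, 0.002], [-0.003, 0.001, -1.0]]
wrist_force: [0.9, 4.7, -1.7]
gripper_width: 0.006
block u -140.7 v 95.6 yaw -156.2 size [ 99. 117.] notchoff [-2.8 10.9]
   pxpy [-160.0, 27.0]
   pxmy [-204.0, 128.0]
   mxpy [-77.0, 63.0]
   mxmy [-122.0, 164.0]
t 4.62 tcp fence u -142.5 v 37.7 z 12.8 toolyaw-fence -0.12 tilt 0.07 F [0.3 0.  0.4] joints [  34.   29.  -24.    0.  -37. -114.]
```

View pics/a3.png

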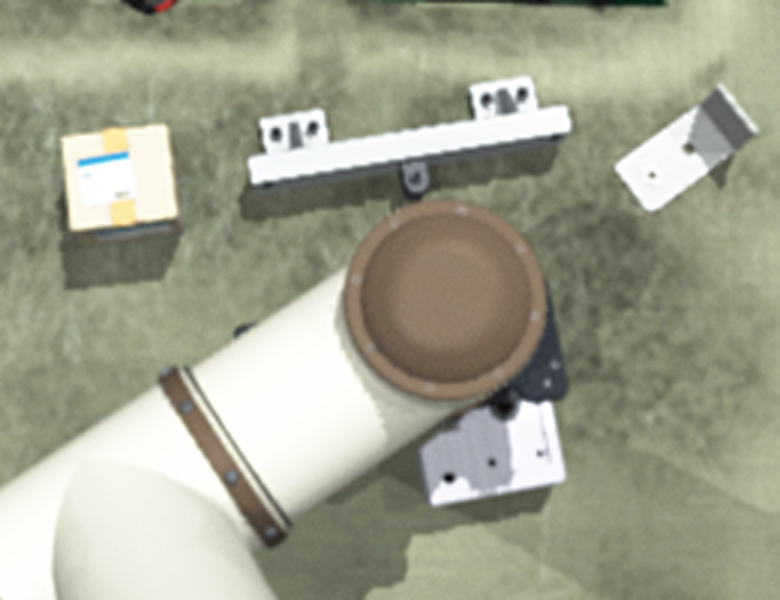

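```bash
python3 -c "
from det import *
P=crop2f([(566,483),(432,506)]);print(P.round(1))
d=P[1]-P[0];th=np.arctan2(d[1],d[0]);print(np.degrees(th),np.linalg.norm(d)); print('ctr',P.mean(0)-55*np.array([-np.sin(th),np.cos(th)]))
"
```

```text
[[-231.   -59.9]
 [-230.1   29.2]]
89.41221863552076 89.1022352927534
ctr [-175.5929738   -15.91066169]
```

```bash
python3 -m jog '[[0,1.2,0,0,0,0],[0,0,-3.5,0,0,0],[0,0,-3.5,0,0,0],[2.3,-3.3,0,0,0,0],[2.3,-3.5,0,0,0,0]]' 0
python3 -m jog '[[2.3,-3.5,0,0,0,0],[2.3,-3.5,0,0,0,0],[0,0,3,0,0,0],[0,0,3,0,0,0],[0,0,1,0,0,0]]' 0
python3 -c "
from det import *
look('a4')"
```

```text
time_s: 5.08
tcp_pos: [0.4917, 0.1038, 0.0844]
ee_rot: [[-0.984, -0.181, 0.004], [-0.181, 0.984, 0.002], [-0.004, 0.001, -1.0]]
wrist_force: [-1.0, -1.5, -0.8]
gripper_width: 0.006
time_s: 5.5
tcp_pos: [0.4547, 0.0241, 0.01]
ee_rot: [[-0.985, -0.175, -0.006], [-0.175, 0.985, -0.002], [0.007, -0.001, -1.0]]
wrist_force: [-0.3, -0.5, -0.3]
gripper_width: 0.009
block u -298.6 v 56.1 yaw -168.1 size [ 99. 156.] notchoff [11.   2.3]
   pxpy [-331.0, -7.0]
   pxmy [-354.0, 101.0]
   mxpy [-243.0, 12.0]
   mxmy [-266.0, 119.0]
block u -266.9 v -94.4 yaw -167.2 size [ 97. 112.] notchoff [0.8 7.2]
   pxpy [-299.0, -158.0]
   pxmy [-323.0, -51.0]
   mxpy [-211.0, -138.0]
   mxmy [-235.0, -31.0]
block u -173.8 v -16.8 yaw -90.9 size [ 90. 110.] notchoff [10.1 -0.1]
   pxpy [-119.0, -63.0]
   pxmy [-229.0, -61.0]
   mxpy [-118.0, 27.0]
   mxmy [-228.0, 29.0]
t 5.55 tcp fence u -239.1 v -86.5 z 9.2 toolyaw-fence -0.13 tilt 0.51 F [-0.9  0.2 -1.4] joints [  24.   23.  -37.   -0.  -30. -103.]
```

View pics/a4.png

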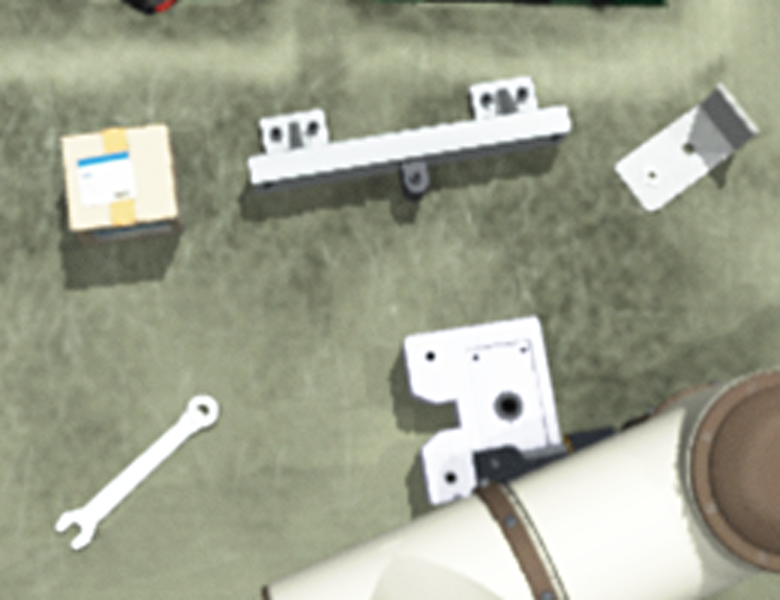

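```bash
python3 -m jog '[[-0.3,1.2,-0.2,0,0,0],[0,1.2,0,0,0,0],[0,1.2,0,0,0,0],[-0.1,1.2,0,0,0,0],[-0.2,1.2,0,0,0,0]]' 0
python3 -m jog '[[-0.3,1.1,0,0,0,0],[-0.4,1.1,0,0,0,0],[-0.5,1.1,0,0,0,0],[-0.5,1,0,0,0,0],[-0.6,1,0,0,0,0]]' 0
python3 -c "
from det import *
look('a5')"
```

```text
time_s: 5.97
tcp_pos: [0.4492, 0.0839, 0.0142]
ee_rot: [[-0.984, -0.176, -0.009], [-0.176, 0.984, -0.005], [0.009, -0.004, -1.0]]
wrist_force: [-3.8, -6.1, 2.6]
gripper_width: -0.002
time_s: 6.38
tcp_pos: [0.4612, 0.139, 0.0141]
ee_rot: [[-0.984, -0.176, -0.011], [-0.176, 0.984, -0.008], [0.012, -0.005, -1.0]]
wrist_force: [-6.2, -4.7, 4.3]
gripper_width: 0.012
block u -246.9 v 75.6 yaw -155.1 size [ 97. 112.] notchoff [-2.5  9.1]
   pxpy [-265.0, 7.0]
   pxmy [-311.0, 107.0]
   mxpy [-183.0, 45.0]
   mxmy [-229.0, 144.0]
block u -133.9 v 23.8 yaw -145.5 size [ 81. 110.] notchoff [8.6 1.1]
   pxpy [-140.0, -47.0]
   pxmy [-202.0, 44.0]
   mxpy [-66.0, 4.0]
   mxmy [-128.0, 95.0]
t 6.43 tcp fence u -209.0 v 27.5 z 14.4 toolyaw-fence 0.01 tilt 0.45 F [-3.3  1.6 -2. ] joints [  36.   24.  -33.   -0.  -33. -116.]
```

View pics/a5.png

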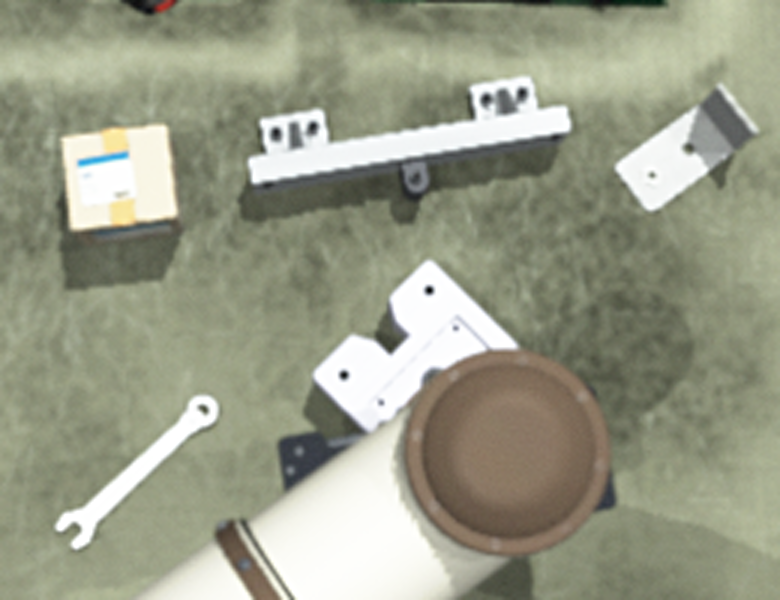

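Now the notched side runs from (314,376) to (430,261) in the crop, facing the fence obliquely.

```bash
python3 -c "
from det import *
P=crop2f([(430,260),(313,376)]);print(P.round(1))
d=P[1]-P[0];th=np.arctan2(-d[0],d[1]);print(np.degrees(th),np.linalg.norm(d)); print('ctr',P.mean(0)-45*np.array([np.cos(th),np.sin(th)]))
"
```

```text
[[ -70.7    0.9]
 [-133.8   90.8]]
35.08986234515604 109.87122376681481
ctr [-139.08971167   20.00748219]
```

```bash
python3 -m jog '[[1.3,-0.5,0,0,0,0],[0,0,-3.5,0,0,0],[0,0,-3,0,0,0],[-2.4,3,0,0,0,0],[-2.4,3,0,0,0,0]]' 0
python3 -m jog '[[-1.8,2.7,0,0,0,0],[0,0,0,0,0,0],[0,0,3,0,0,0],[0,0,3,0,0,0],[0,0,0.3,0,0,0]]' 0
python3 -c "
from det import *
look('a6')"
```

```text
time_s: 6.9
tcp_pos: [0.4925, 0.2031, 0.0832]
ee_rot: [[-0.984, -0.176, 0.005], [-0.176, 0.984, 0.004], [-0.006, 0.003, -1.0]]
wrist_force: [0.4, 0.1, 0.5]
gripper_width: 0.006
time_s: 7.32
tcp_pos: [0.5011, 0.2299, 0.0124]
ee_rot: [[-0.984, -0.176, -0.007], [-0.176, 0.984, -0.005], [0.008, -0.004, -1.0]]
wrist_force: [-0.7, -0.1, -0.2]
gripper_width: 0.003
block u -121.0 v -0.8 yaw 121.8 size [90. 57.] notchoff [ 0.9 -8. ]
   pxpy [-191.0, 8.0]
   pxmy [-98.0, 66.0]
   mxpy [-144.0, -68.0]
   mxmy [-51.0, -10.0]
t 7.37 tcp fence u -155.6 v 107.8 z 14.0 toolyaw-fence -0.07 tilt 0.40 F [-0.6 -0.6  0.4] joints [  41.   29.  -23.   -0.  -38. -121.]
```

View pics/a6.png

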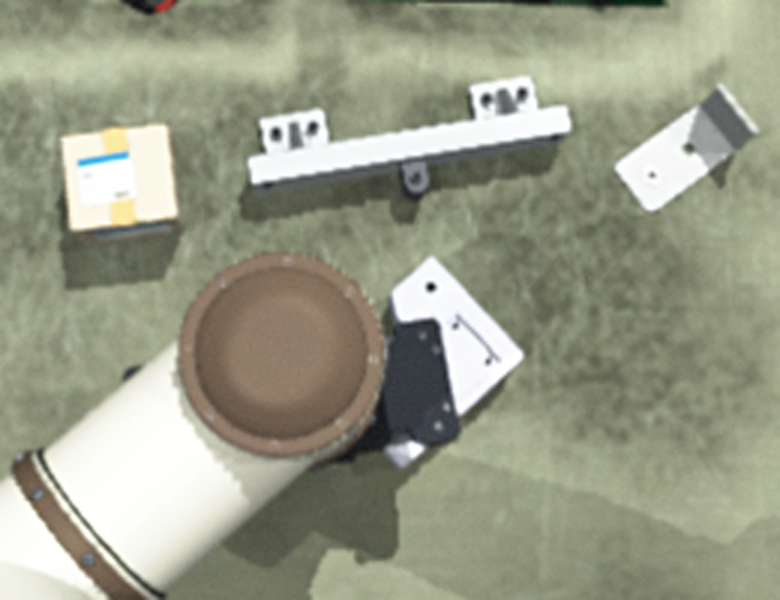

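```bash
python3 -m jog '[[-0.6,-0.9,0,0,0,0],[-0.5,-0.9,0,0,0,0],[-0.5,-0.9,0,0,0,0],[-0.4,-0.9,0,0,0,0],[-0.3,-0.9,0,0,0,0]]' 0
python3 -m jog '[[0,1.5,0,0,0,0],[0,1,-3,0,0,0],[0,0,-4,0,0,0],[2,-2,-1,0,0,0],[3,-2.5,0,0,0,0]]' 0
python3 -m jog '[[3,-2.5,0,0,0,0],[3,-2.5,0,0,0,0],[3,-2.5,0,0,0,0],[2,-3,0,0,0,0],[0,-3,0,0,0,0]]' 0
python3 -c "
from det import *
look('a7')"
```

```text
time_s: 7.78
tcp_pos: [0.5375, 0.1924, 0.0184]
ee_rot: [[-0.984, -0.177, 0.005], [-0.177, 0.984, 0.004], [-0.006, 0.003, -1.0]]
wrist_force: [-1.2, 6.1, -0.2]
gripper_width: 0.007
time_s: 8.2
tcp_pos: [0.4935, 0.1655, 0.1012]
ee_rot: [[-0.984, -0.179, 0.01], [-0.179, 0.984, 0.005], [-0.011, 0.003, -1.0]]
wrist_force: [0.6, -0.3, 0.6]
gripper_width: 0.007
time_s: 8.62
tcp_pos: [0.4001, 0.0082, 0.0971]
ee_rot: [[-0.984, -0.177, -0.003], [-0.177, 0.984, -0.001], [0.003, -0.0, -1.0]]
wrist_force: [0.6, 1.3, 0.0]
gripper_width: 0.005
block u -131.5 v -10.3 yaw 19.7 size [ 91. 110.] notchoff [-2.6 -0.9]
   pxpy [-108.0, 57.0]
   pxmy [-71.0, -47.0]
   mxpy [-192.0, 26.0]
   mxmy [-155.0, -77.0]
t 8.67 tcp fence u -293.6 v -95.5 z 97.3 toolyaw-fence -0.20 tilt 0.11 F [ 0.6 -3.2  1.1] joints [  24.    9.  -39.    0.  -42. -104.]
```

View pics/a7.png

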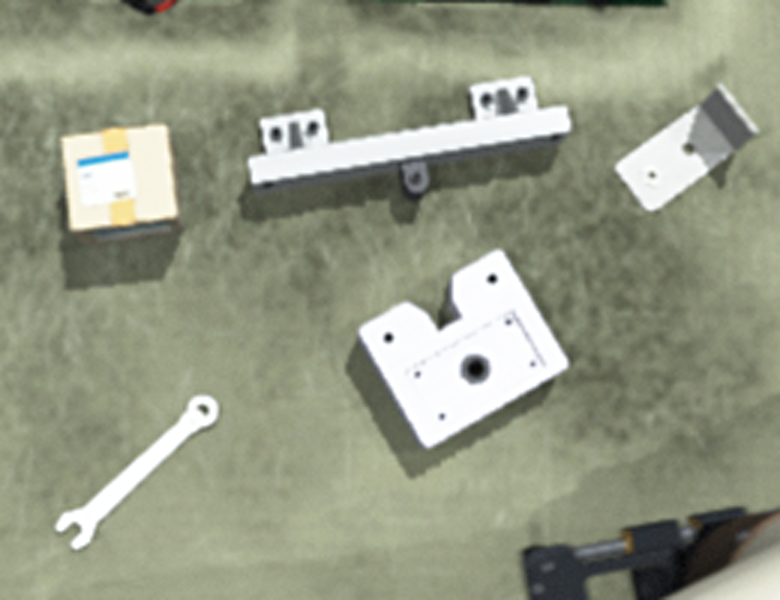

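```bash
python3 -m jog '[[-1.6,2,1,0,0,0],[-1.6,2,1.5,0,0,0],[-1.6,2,2,0,0,0],[-1.6,2,2,0,0,0],[-1.2,2,1.9,0,0,0]]' 0
python3 -c "
from det import *
look('a8')"
```

```text
time_s: 9.08
tcp_pos: [0.4637, 0.1237, 0.0126]
ee_rot: [[-0.984, -0.176, 0.002], [-0.176, 0.984, 0.001], [-0.002, 0.0, -1.0]]
wrist_force: [0.8, 0.3, 0.8]
gripper_width: -0.0
block u -251.6 v 48.4 yaw -156.6 size [ 97. 113.] notchoff [-1.8  9.2]
   pxpy [-271.0, -20.0]
   pxmy [-315.0, 81.0]
   mxpy [-188.0, 16.0]
   mxmy [-232.0, 117.0]
block u -125.8 v -8.2 yaw -160.4 size [ 79. 110.] notchoff [2.6 0.2]
   pxpy [-150.0, -75.0]
   pxmy [-187.0, 28.0]
   mxpy [-65.0, -45.0]
   mxmy [-102.0, 59.0]
t 9.13 tcp fence u -211.3 v 12.0 z 9.5 toolyaw-fence 0.05 tilt 0.05 F [ 1.7  2.7 -2.5] joints [  35.   24.  -34.    0.  -32. -114.]
```

```bash
python3 -m jog '[[-1.0,0,-0.4,0,0,0],[-1,0.2,0,0,0,0],[-0.9,0.2,0,0,0,0],[-0.9,0.1,0,0,0,0],[-0.8,0.1,0,0,0,0]]' 0
python3 -c "
from det import *
look('a9')"
```

```text
time_s: 9.55
tcp_pos: [0.5045, 0.1356, 0.0164]
ee_rot: [[-0.984, -0.175, -0.005], [-0.175, 0.984, -0.002], [0.005, -0.001, -1.0]]
wrist_force: [-4.5, 0.8, -2.1]
gripper_width: 0.005
block u -178.4 v 57.4 yaw -157.9 size [100. 115.] notchoff [-2.1 10.1]
   pxpy [-199.0, -10.0]
   pxmy [-241.0, 91.0]
   mxpy [-116.0, 23.0]
   mxmy [-157.0, 125.0]
t 9.60 tcp fence u -167.4 v 14.7 z 16.8 toolyaw-fence -0.10 tilt 0.05 F [-1.9  0.2 -2.4] joints [  33.   27.  -28.    0.  -36. -113.]
```

View pics/a9.png

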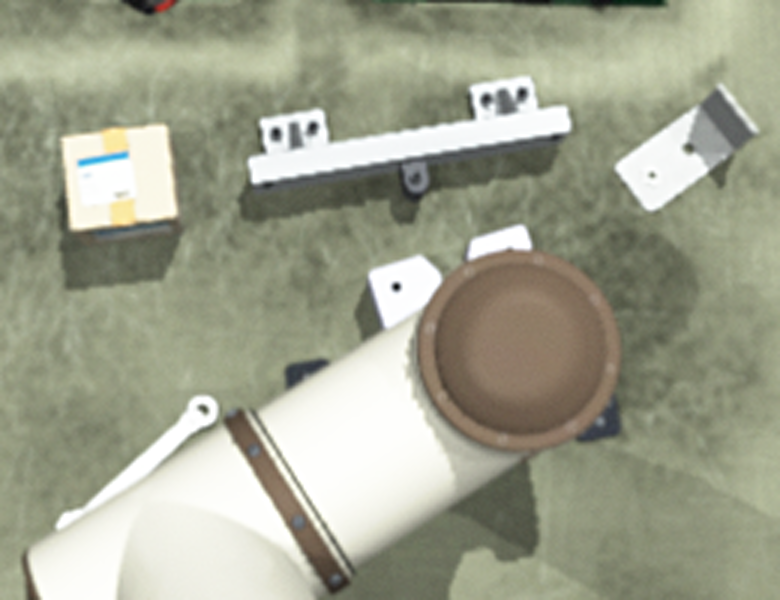

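```bash
python3 -m jog '[[1.5,0,0,0,0,0],[2,-2,-2,0,0,0],[2,-2,-3,0,0,0],[2,-2,-3,0,0,0],[2,-3,0,0,0,0]]' 5
python3 -m jog '[[2,-2,0,0,0,0],[0,0,0,0,0,0],[0,0,0,0,0,0],[0,0,0,0,0,0],[0,0,0,0,0,0]]' 5
python3 -c "
from det import *
look('b0')"
```

```text
time_s: 10.02
tcp_pos: [0.4327, 0.0323, 0.1024]
ee_rot: [[-0.984, -0.18, 0.014], [-0.18, 0.984, 0.004], [-0.014, 0.002, -1.0]]
wrist_force: [1.2, -0.3, 0.4]
gripper_width: 0.299
time_s: 10.43
tcp_pos: [0.4137, 0.0087, 0.0971]
ee_rot: [[-0.984, -0.177, 0.002], [-0.177, 0.984, 0.0], [-0.002, 0.0, -1.0]]
wrist_force: [0.1, 0.3, -0.4]
gripper_width: 0.566
block u -106.7 v -17.6 yaw 6.0 size [ 90. 110.] notchoff [-2.6 -0.3]
   pxpy [-68.0, 42.0]
   pxmy [-56.0, -68.0]
   mxpy [-157.0, 32.0]
   mxmy [-146.0, -77.0]
t 10.48 tcp fence u -282.2 v -94.4 z 96.8 toolyaw-fence -0.01 tilt 0.07 F [ 0.7 -0.4  0.8] joints [  24.   10.  -38.    0.  -42. -104.]
```

View pics/b0.png

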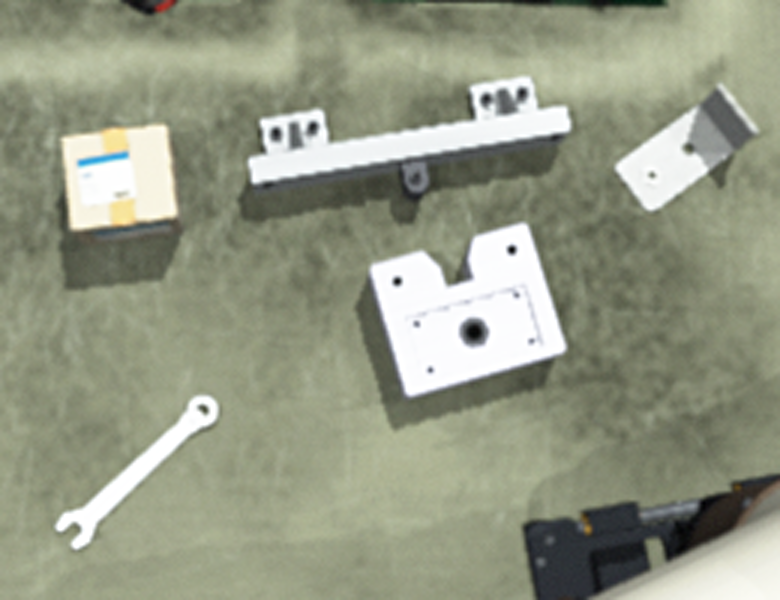

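```bash
python3 -m jog '[[-3.3,-0.4,0,0,0,0],[-3.3,-0.4,0,0,0,0],[-3.3,-0.4,0,0,0,0],[-3.3,0,0,0,0,0],[-3.2,0,2,0,0,0]]' 0
python3 -m jog '[[0,0,3,0,0,0],[0,0,3.2,0,0,0],[0,0,0,0,0,0],[0,0,0,0,0,0],[0,0,0,0,0,0]]' 0
python3 -c "
from det import *
look('b1')"
```

```text
time_s: 10.9
tcp_pos: [0.5813, 0.0268, 0.0794]
ee_rot: [[-0.984, -0.179, 0.008], [-0.179, 0.984, 0.001], [-0.008, -0.0, -1.0]]
wrist_force: [1.8, -0.4, 0.5]
gripper_width: 0.284
time_s: 11.32
tcp_pos: [0.5771, 0.0259, 0.0156]
ee_rot: [[-0.984, -0.179, 0.002], [-0.179, 0.984, -0.0], [-0.002, -0.001, -1.0]]
wrist_force: [-0.0, -0.6, -0.3]
gripper_width: 0.011
block u -203.3 v -12.5 yaw 109.9 size [355. 164.] notchoff [ 22.4 -11.2]
   pxpy [-270.0, 11.0]
   pxmy [-167.0, 49.0]
   mxpy [-240.0, -73.0]
   mxmy [-136.0, -36.0]
block u -73.4 v -125.3 yaw -172.2 size [ 95. 112.] notchoff [1.4 4.8]
   pxpy [-110.0, -186.0]
   pxmy [-125.0, -77.0]
   mxpy [-21.0, -174.0]
   mxmy [-36.0, -65.0]
t 11.37 tcp fence u -117.8 v -106.7 z 16.5 toolyaw-fence 0.01 tilt 0.20 F [0.6 0.4 1.3] joints [ 19.  30. -20.   0. -39. -98.]
```

View pics/b1.png

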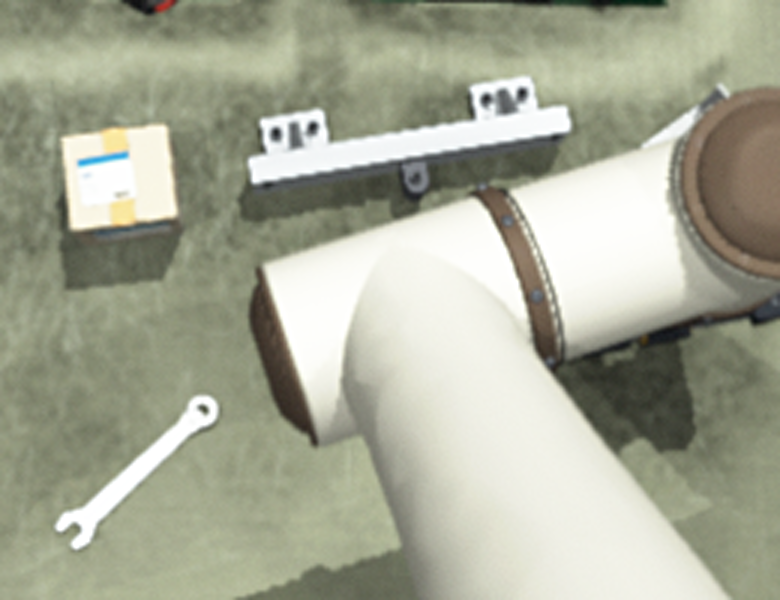

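```bash
python3 -m jog '[[0,0.8,0,0,0,0],[0,0.8,0,0,0,0],[0,0.7,0,0,0,0],[0,0.6,0,0,0,0],[0,0.4,0,0,0,0]]' 0
python3 -c "
from det import *
tcp()"
python3 -m jog '[[0,-1.5,0,0,0,0],[0,-1,-3,0,0,0],[0,0,-4,0,0,0],[3,0,-1,0,0,0],[4,0,0,0,0,0]]' 0
python3 -m jog '[[4,0,0,0,0,0],[4,0,0,0,0,0],[1,0,0,0,0,0],[0,0,0,0,0,0],[0,0,0,0,0,0]]' 5
python3 -c "
from det import *
look('b2')"
```

```text
time_s: 11.78
tcp_pos: [0.5695, 0.0569, 0.0161]
ee_rot: [[-0.984, -0.179, -0.001], [-0.179, 0.984, -0.003], [0.002, -0.003, -1.0]]
wrist_force: [-0.2, -10.1, 6.8]
gripper_width: 0.005
t 11.78 tcp fence u -120.1 v -74.8 z 16.1 toolyaw-fence 0.07 tilt 0.18 F [ -0.2 -10.1   6.8] joints [  22.   30.  -21.    0.  -39. -102.]
time_s: 12.2
tcp_pos: [0.5104, 0.0227, 0.0988]
ee_rot: [[-0.984, -0.178, 0.012], [-0.178, 0.984, 0.003], [-0.012, 0.001, -1.0]]
wrist_force: [-0.5, 1.3, 0.4]
gripper_width: 0.007
time_s: 12.62
tcp_pos: [0.4178, 0.0056, 0.0957]
ee_rot: [[-0.984, -0.178, 0.003], [-0.178, 0.984, 0.001], [-0.003, 0.0, -1.0]]
wrist_force: [0.2, 0.7, -0.1]
gripper_width: 0.296
block u -105.2 v -9.1 yaw 2.9 size [ 90. 110.] notchoff [-2.6 -0.2]
   pxpy [-63.0, 48.0]
   pxmy [-57.0, -62.0]
   mxpy [-153.0, 44.0]
   mxmy [-147.0, -66.0]
t 12.67 tcp fence u -277.6 v -98.2 z 95.5 toolyaw-fence 0.02 tilt 0.19 F [ 0.3 -0.3  0.4] joints [  23.   11.  -37.    0.  -42. -103.]
```

View pics/b2.png

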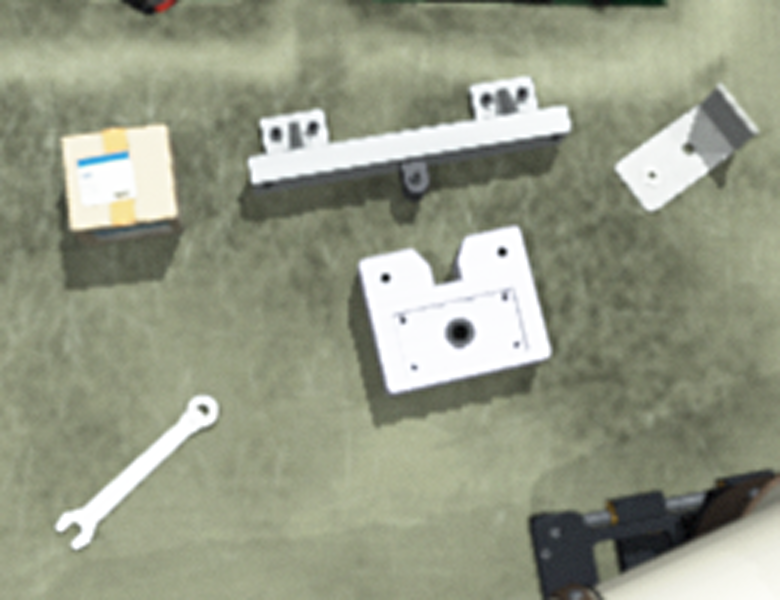

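```bash
python3 - <<'E'
from det import *
c=capture("top"); f=c["frame"][140:215,275:400,::-1]
g=cv2.resize(f,None,fx=6.4,fy=6.4,interpolation=cv2.INTER_CUBIC)
cv2.imwrite('pics/key.png',cv2.convertScaleAbs(g,alpha=1.3,beta=20))
E
```

```text
(no output)
```

View pics/key.png

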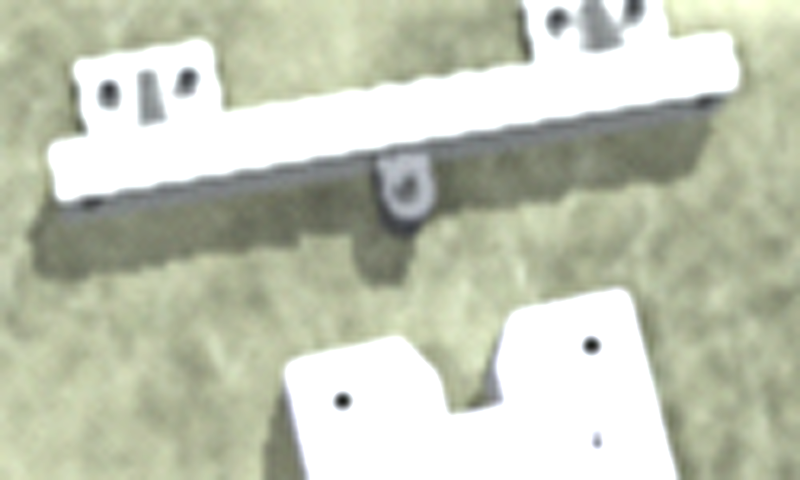

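```bash
python3 - <<'E'
from det import *
c=capture("top"); q=lambda p:np.array(p,float)/6.4+[275-.42,140-.42]
print('front ends',(tof(px2w(c,q([(57,203),(740,95)]),.036))*1000).round(1).tolist())
print('back ends',(tof(px2w(c,q([(49,143),(733,33)]),.036))*1000).round(1).tolist())
print('key L R nose screw',(tof(px2w(c,q([(382,184),(435,184),(411,219),(407,187)]),.033))*1000).round(1).tolist())
print('mouth',(tof(px2w(c,q([(402,337),(513,309)]),.036))*1000).round(1).tolist())
print('slot',(tof(px2w(c,q([(448,411),(501,402)]),.036))*1000).round(1).tolist())
E
```

```text
front ends [[-0.2, 110.0], [-0.9, -111.0]]
back ends [[19.4, 109.4], [19.7, -113.1]]
key L R nose screw [[-10.3, 7.5], [-13.1, -9.2], [-23.1, 0.4], [-12.6, -0.2]]
mouth [[-60.6, 10.5], [-57.6, -25.6]]
slot [[-86.1, 0.6], [-86.1, -16.3]]
```

```bash
python3 -m jog '[[-3.2,0.1,0,0,0,0],[-3.2,0.1,0,0,0,0],[-3.2,0.1,0,0,0,0],[-3.2,0.1,0,0,0,0],[-3.2,0.1,2,0,0,0]]' 0 >/dev/null
python3 -m jog '[[0,0,3,0,0,0],[0,0,3.2,0,0,0],[0,0,0,0,0,0],[0,0,0,0,0,0],[0,0,0,0,0,0]]' 0
python3 -c "
from det import *
tcp()"
```

```text
time_s: 13.6
tcp_pos: [0.5751, 0.0384, 0.0135]
ee_rot: [[-0.984, -0.178, 0.002], [-0.178, 0.984, -0.0], [-0.002, -0.0, -1.0]]
wrist_force: [0.4, 0.1, 0.3]
gripper_width: 0.011
t 13.60 tcp fence u -117.9 v -94.0 z 13.5 toolyaw-fence -0.01 tilt 0.10 F [0.4 0.1 0.3] joints [  20.   31.  -20.    0.  -39. -100.]
```

```bash
python3 -m jog '[[0,0.9,0,0,0,0],[0,0.8,0,0,0,0],[0,0.6,0,0,0,0],[0,0.6,0,0,0,0],[0,0.05,0,0,0,0]]' 0
python3 -c "
from det import *
tcp()"
python3 -m jog '[[0,-1.5,0,0,0,0],[0,-1,-3,0,0,0],[0,0,-4,0,0,0],[3,0,-1,0,0,0],[4,0,0,0,0,0]]' 0 >/dev/null
python3 -m jog '[[4,0,0,0,0,0],[4,0,0,0,0,0],[1,0,0,0,0,0],[0,0,0,0,0,0],[0,0,0,0,0,0]]' 6
python3 -c "
from det import *
look('b3')"
```

```text
time_s: 14.02
tcp_pos: [0.5682, 0.0672, 0.0144]
ee_rot: [[-0.984, -0.179, 0.001], [-0.179, 0.984, -0.001], [-0.0, -0.001, -1.0]]
wrist_force: [-0.3, -6.8, 4.5]
gripper_width: 0.007
t 14.02 tcp fence u -119.5 v -64.4 z 14.4 toolyaw-fence 0.05 tilt 0.08 F [-0.3 -6.8  4.5] joints [  23.   30.  -21.    0.  -39. -103.]
time_s: 14.85
tcp_pos: [0.4163, 0.0151, 0.094]
ee_rot: [[-0.984, -0.179, 0.004], [-0.179, 0.984, 0.001], [-0.004, 0.001, -1.0]]
wrist_force: [-0.0, 0.0, -0.2]
gripper_width: 0.299
block u -104.0 v -0.2 yaw 0.0 size [ 90. 110.] notchoff [-2.5  0.1]
   pxpy [-59.0, 55.0]
   pxmy [-59.0, -55.0]
   mxpy [-149.0, 55.0]
   mxmy [-149.0, -55.0]
t 14.90 tcp fence u -277.4 v -88.6 z 93.8 toolyaw-fence 0.02 tilt 0.24 F [0.6 0.6 0.8] joints [  25.   11.  -38.    0.  -41. -104.]
```

View pics/b3.png

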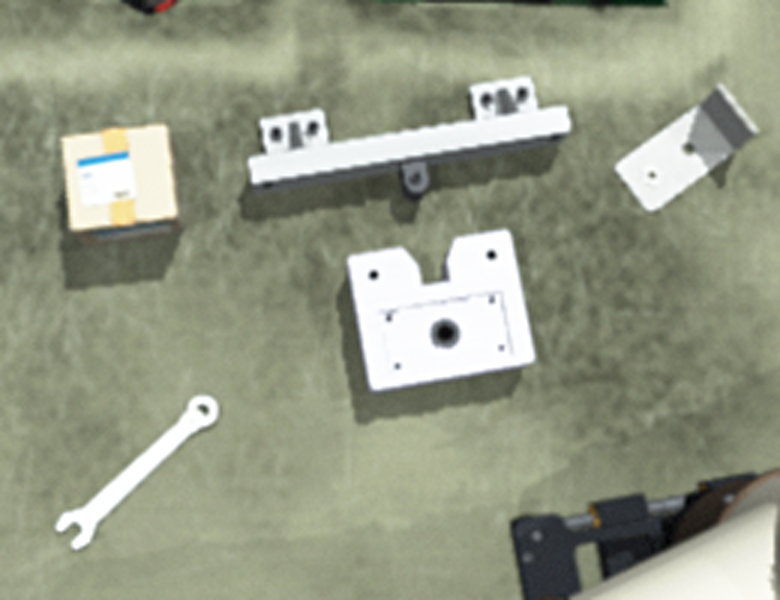

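```bash
python3 -m jog '[[-1.5,1.8,0,0,0,0],[-1.8,1.8,2,0,0,0],[-1.8,1.8,2,0,0,0],[-1.8,1.8,2,0,0,0],[-1.5,1.6,2,0,0,0]]' 6
python3 -m jog '[[0,0,0,0,0,0],[0,0,0,0,0,0],[0,0,0,0,0,0],[0,0,0,0,0,0],[0,0,0,0,0,0]]' 6
python3 -c "
from det import *
tcp()"
```

```text
time_s: 15.32
tcp_pos: [0.4856, 0.1182, 0.0116]
ee_rot: [[-0.984, -0.178, 0.003], [-0.178, 0.984, 0.001], [-0.003, 0.001, -1.0]]
wrist_force: [1.2, -0.3, 1.0]
gripper_width: 0.664
time_s: 15.73
tcp_pos: [0.4828, 0.1154, 0.0135]
ee_rot: [[-0.984, -0.176, 0.001], [-0.176, 0.984, 0.001], [-0.002, 0.001, -1.0]]
wrist_force: [0.0, -0.0, 0.8]
gripper_width: 0.692
t 15.73 tcp fence u -195.1 v -1.8 z 13.5 toolyaw-fence -0.10 tilt 0.10 F [ 0.  -0.   0.8] joints [  32.   25.  -32.    0.  -33. -112.]
```

```bash
python3 -m jog '[[-2,0.1,0,0,0,0],[-1.2,0.1,0,0,0,0],[-1,0,0,0,0,0],[-0.9,0,0,0,0,0],[-0.9,0,0,0,0,0]]' 6
python3 -m jog '[[-0.7,0,0,0,0,0],[-0.6,0,0,0,0,0],[-0.5,0,0,0,0,0],[-0.3,0,0,0,0,0],[0,0,0,0,0,0]]' 6
python3 -c "
from det import *
look('b4')"
```

```text
time_s: 16.15
tcp_pos: [0.5347, 0.1249, 0.0125]
ee_rot: [[-0.985, -0.174, -0.014], [-0.174, 0.985, -0.006], [0.015, -0.003, -1.0]]
wrist_force: [-14.1, -2.5, 10.6]
gripper_width: 0.687
time_s: 16.57
tcp_pos: [0.5572, 0.1292, 0.0125]
ee_rot: [[-0.985, -0.175, -0.01], [-0.175, 0.985, -0.004], [0.01, -0.002, -1.0]]
wrist_force: [-7.4, -2.4, 5.0]
gripper_width: 0.692
block u -245.3 v 149.3 yaw 108.4 size [326. 156.] notchoff [22.1 -6.8]
   pxpy [-312.0, 175.0]
   pxmy [-207.0, 209.0]
   mxpy [-283.0, 89.0]
   mxmy [-179.0, 124.0]
block u -79.0 v 39.5 yaw -71.3 size [121. 114.] notchoff [-7.1  4.8]
   pxpy [-12.0, 14.0]
   pxmy [-117.0, -21.0]
   mxpy [-41.0, 100.0]
   mxmy [-146.0, 64.0]
t 16.62 tcp fence u -119.3 v -1.5 z 12.5 toolyaw-fence -0.19 tilt 0.59 F [-7.7 -2.1  4.5] joints [  29.   31.  -20.   -0.  -40. -109.]
```

View pics/b4.png

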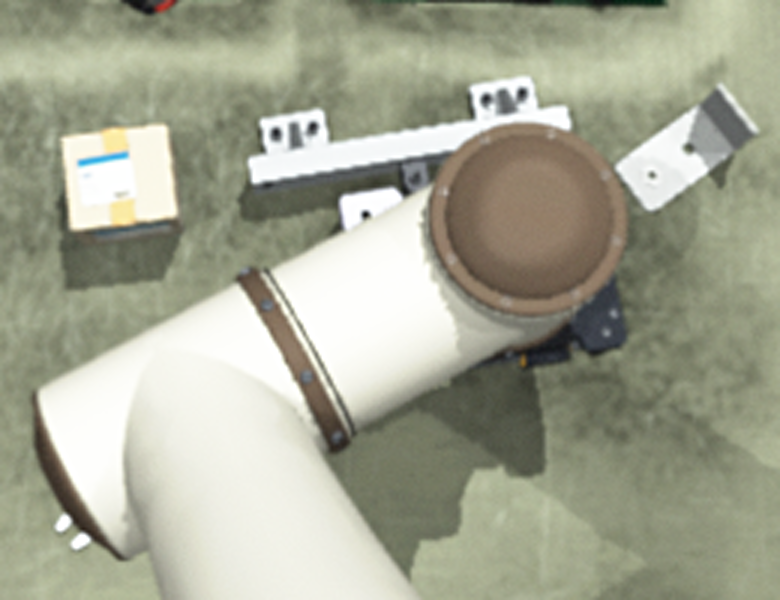

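```bash
python3 -m jog '[[-0.6,0,0,0,0,0],[-0.5,0,0,0,0,0],[-0.4,0,0,0,0,0],[-0.2,0,0,0,0,0],[0,0,0,0,0,0]]' 6
python3 -c "
from det import *
tcp()"
```

```text
time_s: 17.03
tcp_pos: [0.5741, 0.1324, 0.0124]
ee_rot: [[-0.985, -0.175, -0.009], [-0.175, 0.985, -0.004], [0.01, -0.002, -1.0]]
wrist_force: [-7.4, -3.0, 4.5]
gripper_width: 0.689
t 17.03 tcp fence u -102.1 v -1.3 z 12.4 toolyaw-fence -0.18 tilt 0.58 F [-7.4 -3.   4.5] joints [  29.   32.  -18.   -0.  -41. -109.]
```

```bash
python3 -m jog '[[-0.2,0,0,0,0,0],[-0.1,0,0,0,0,0],[-0.1,0,0,0,0,0],[0,0,0,0,0,0],[0,0,0,0,0,0]]' 6
python3 -c "
from det import *
tcp()"
```

```text
time_s: 17.45
tcp_pos: [0.5764, 0.1328, 0.0124]
ee_rot: [[-0.985, -0.175, -0.012], [-0.175, 0.985, -0.005], [0.013, -0.002, -1.0]]
wrist_force: [-11.2, -1.7, 6.7]
gripper_width: 0.687
t 17.45 tcp fence u -99.9 v -1.4 z 12.4 toolyaw-fence -0.19 tilt 0.75 F [-11.2  -1.7   6.7] joints [  29.   32.  -17.   -0.  -41. -108.]
```

```bash
python3 -m jog '[[-0.15,0,0,0,0,0],[-0.1,0,0,0,0,0],[-0.1,0,0,0,0,0],[0,0,0,0,0,0],[0,0,0,0,0,0]]' 6
python3 -c "
from det import *
look('b5')"
```

```text
time_s: 17.87
tcp_pos: [0.5764, 0.1327, 0.0124]
ee_rot: [[-0.984, -0.174, -0.019], [-0.174, 0.985, -0.007], [0.02, -0.003, -1.0]]
wrist_force: [-19.2, -0.2, 14.2]
gripper_width: 0.693
block u -35.7 v 50.5 yaw 90.4 size [159. 116.] notchoff [-1.5 -0.5]
   pxpy [-91.0, 95.0]
   pxmy [19.0, 96.0]
   mxpy [-90.0, 5.0]
   mxmy [20.0, 6.0]
t 17.92 tcp fence u -99.9 v -1.5 z 12.4 toolyaw-fence -0.21 tilt 1.16 F [-18.8  -0.2  14.6] joints [  29.   32.  -17.   -0.  -42. -108.]
```

```bash
python3 -m jog '[[0.4,0,0,0,0,0],[1,0,0,0,0,0],[2,0,0,0,0,0],[3,-1,-2,0,0,0],[3,-3,-3,0,0,0]]' 6
python3 -m jog '[[3,-3,-2,0,0,0],[3,-3,0,0,0,0],[2,-2,0,0,0,0],[0,0,0,0,0,0],[0,0,0,0,0,0]]' 6
python3 - <<'E'
from det import *
look('b6')
c=capture("top"); f=c["frame"][130:260,270:430,::-1]
cv2.imwrite('pics/b6z.png',cv2.resize(f,None,fx=4.6,fy=4.6,interpolation=cv2.INTER_CUBIC))
E
```

```text
time_s: 18.33
tcp_pos: [0.5025, 0.087, 0.0559]
ee_rot: [[-0.984, -0.179, -0.004], [-0.179, 0.984, -0.001], [0.004, -0.001, -1.0]]
wrist_force: [0.5, -0.9, -0.1]
gripper_width: 0.687
time_s: 18.75
tcp_pos: [0.4431, -0.0025, 0.0755]
ee_rot: [[-0.985, -0.175, 0.002], [-0.175, 0.985, 0.001], [-0.002, 0.0, -1.0]]
wrist_force: [-0.3, 0.2, -0.6]
gripper_width: 0.69
t 18.80 tcp fence u -253.7 v -110.1 z 75.4 toolyaw-fence -0.12 tilt 0.16 F [-1.1  0.6 -0.2] joints [  21.   15.  -36.    0.  -39. -101.]
```

View pics/b6z.png

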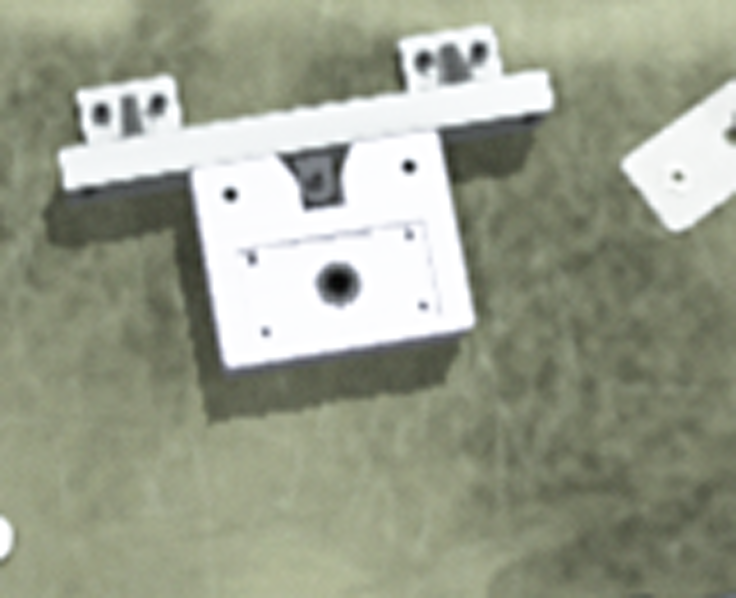

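The block's notch has taken the key. Its near edge runs from (227,368) to (473,325) in the crop, and no gap to the fence is visible.

```bash
python3 - <<'E'
from det import *
c=capture("top"); f=c["frame"].min(2)
q=lambda p:np.array(p,float)/4.6+[270-.39,130-.39]
print((tof(px2w(c,q([(226,369),(475,326),(191,170),(438,130)]),.036))*1000).round(1).tolist())
# contour of merged white blob: fit near edge and sides
for a,r,b,k in block(c):
    P=tof(px2w(c,k.reshape(-1,2),.036))*1000
    s=P[(P[:,0]<-80)&(abs(P[:,1])<48)]
    if len(s)>20 and s[:,0].min()>-100:
        p=np.polyfit(s[:,1],s[:,0],1); print('near edge u at v0',p[1].round(2),'angle',np.degrees(np.arctan(p[0])).round(2),s[:,0].min())
        for sg in(1,-1):
            e=P[(P[:,0]>-82)&(P[:,0]<-12)&(sg*P[:,1]>45)&(sg*P[:,1]<65)]
            pe=np.polyfit(e[:,0],e[:,1],1);print('side v at -45',np.polyval(pe,-45).round(2),'ang',np.degrees(np.arctan(pe[0])).round(2))
    s=P[(P[:,0]>-8)&(P[:,0]<8)&(abs(P[:,1])>65)&(abs(P[:,1])<105)]
    if len(s)>20: p=np.polyfit(s[:,1],s[:,0],1); print('fence front u',p[1].round(2),'ang',np.degrees(np.arctan(p[0])).round(2))
E
```

```text
[[-89.4, 53.6], [-89.0, -56.8], [0.3, 53.4], [0.4, -57.8]]
near edge u at v0 -87.62 angle 0.43 -88.71067284631168
side v at -45 52.34 ang -0.2
side v at -45 -55.64 ang 0.03
fence front u 3.21 ang -0.2
```

```bash
python3 - <<'E'
from det import *
c=capture("top")
for a,r,b,k in block(c):
    x,y,w,h=cv2.boundingRect(k)
    if 200<x<460 and y>100: print(a,(x,y,w,h))
print(sense()["wrist_force"].round(1))
from station import finish_job
print(finish_job())
E
```

```text
6102.5 (312, 286, 119, 114)
2893.5 (405, 258, 66, 75)
376.5 (219, 242, 53, 51)
726.0 (222, 152, 36, 34)
440.0 (406, 147, 30, 33)
3556.5 (283, 136, 107, 74)
[ 0.4  2.  -0.8]
the job is handed in; nothing more can be done
None
```

I turned the block about 130° clockwise with pushes from the closed fingertips, on its notched side, its back and its two ends. I then pushed it straight home with both fingers spread on its back face, and handed the job in after about 19 s. No verdict is reported, so the checks below are my own.

- **Seating:** on the last push the tool stopped moving while the force rose from 7 to 19 N, so the block had met the fence. In the top picture the key is inside the notch and no gap to the fence shows.
- **Distance to fence:** the block's near edge lies 90 to 91 mm before the fence face, against 90 mm when fully home. That puts the gap at or under about 1 mm, against the 3 mm allowed.
- **Angle:** the block is within about 0.6° of parallel; 2° is allowed.
- **Centring:** the block's middle lies 1 to 1.7 mm to the right of the key's middle. This is inside the 2 mm of play and the 3.5 mm limit.
- **Bystanders:** carton, wrench and bracket are where they were, to within 1 to 2 pixels.
- **Robot:** the gripper was about 150 mm clear of the block, with the wrist force near zero.

**Disagreement:** two measurements from the same picture, one with corners picked by eye and one with edges fitted from the outline, differed by 1 to 3 mm in absolute position. The figures above are taken relative to the fence, where they agreed better.

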